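# Clamp a sanding block under a sprung hold-down flap

### The arm

A 6-joint arm with a two-finger parallel gripper is mounted at the origin on the work surface; the furniture and walls round the work are solid. World frame = base frame: x ahead of the robot, y to its left, z up, the work surface at z = 0. Lengths are in m, angles in rad, forces in N, time in s.
With the tool pointing down it reaches from about 0.3 to 0.875 m from the base axis. Payload 6.4 kg.
Tool frame: the origin (TCP) lies at the very end of the fingers, on their centre line; the grasp point (between the pads) lies ctrl.grip_point_offset behind it (ctrl.grip_point_offset is the distance from the TCP to the grasp point, in m); z points along the fingers, x is the direction in which the jaws open and shut, and the axes are right-handed (so a half turn about z gives the same grasp; the last joint's range is limited). The gripper opens to 85 mm and grips with 20 to 120 N. Pads are 22 mm wide; open, the fingers measure 114 mm over their backs; the gripper's body (76 mm by 85 mm) begins 54 mm behind the grasp point. The pads swing forward as they close: fully open they stand 13 mm farther back than shut.
Start: joints at [-1.447, 0.181, 1.607, -0, 1.354, -0.206], TCP at [0.186, -0.544, 0.193] pointing down, gripper open.
Joint ranges: [-2.99, 2.99], [-0.89, 2.07], [0.3, 2.58], [-1.14, 4.28], [0, 2.63], [-3.12, 3.12]. Speed limits (rad/s): [2.57, 2.57, 3.01, 3.14, 3.14, 3.14].

### API

Orientations are given as a unit quaternion [w, x, y, z].
In Python, from bench import get_obs, viewer, workorder, ctrl gives the robot as it stands. The module is installed in compiled form; this text tells all that it offers.
- The arm moves only by the tool move_arm, never from a script. Its argument "increments" is a list of rows, each an object of numbers: "tx", "ty", "tz": the shift along the tool's x, y, z in m; "turn": the turn about the tool's z in degrees. A call has 1 to 20 rows; each row is the pose to reach, as a shift and turn from the pose commanded when the call began, along the tool's axes at that moment; what a row does not reach only later rows make up. A row lasts 1/12 s, in which the tool goes at most 41.7 mm and 7.16 degrees, less where a joint would pass 70% of its speed; a pose out of reach is approached as far as the arm can. A call with a gripper value outside its range is refused whole. "gripper" is the opening, from 0 (shut) to 1 (fully open), set as the call begins (left out, the last holds). The fingers move at their own pace and stop on an object; the grip force is fixed at half the most. Time passes only in rows, so rows that repeat a pose let the fingers close. It gives the time, the measured TCP pose, the force and the opening at its end, in the units of the state.
- get_obs(): the state, without advancing time (a new reading comes with each control period).
- viewer.camera(name): name is "side" or "top"; returns (picture, depth): 384x512x3 uint8, red, green, blue; 384x512 float32, m along the optical axis (not along the pixel's ray), 0 where there is no reading.
- viewer.get_calibration(name): a dict with "intrinsics" (3x3 intrinsics, pixels), "origin" and "attitude" of the camera in the world. Camera axes: x right, y up, looking along -z (the intrinsics and any distortion apply to the point x, -y, -z); pixel columns grow to the right and rows downward; lengths in m; the calibration is good to about 2 mm. A picture is of the moment at which its call begins. get_calibration takes no time and is no camera call.
- workorder.hand_in(): hands the job in, once; it reports no verdict.
The state is a dict: "time_s": time; "q": joint angles; "dq": joint speeds; "joint_efforts": joint torques, N m; "eef_pos": TCP position; "eef_rot": TCP orientation; "wrist_force": force on the tool from outside, world axes, zero at the start; "torque": the same for the moment, N m; "opening": opening from 0.0 (shut) to 1.0 (fully open).
Only numpy, scipy, OpenCV 4.12 (cv2) and the standard library are available. Lean on these libraries where they do the work, as an engineer would, in place of code of your own. Each camera call takes 0.05 s, during which the arm holds its last target.

### The job

Clamp the wooden sanding block in its jig: with one fingertip press the jig's long bar down to hold the sprung flap open, and keep it open while your other fingertip gently pushes the block along the lane, under the flap and up against the end stop. Then let go so that the flap springs down onto the block. Only press and push: never lift the block, and leave the other things on the table where they are.

Things in the scene. Friction and masses are not known exactly. Their poses are not given: they have to be found in the camera images.
- jig: Plywood holding jig fixed to the table, board 325 x 88 mm, 6 mm thick. Origin at table level, mid-lane, below the flap's front edge. +x: the way the block is pushed (to the robot's left, about world +y); +y: towards the press bar and the robot; z up. 'Jig' coordinates here are in this frame, in mm. The board starts at jig x -235.
- jig_mouth (a point): Mid-lane point on the board's top (jig 0, 0, 6). The straight lane is 61 mm wide (jig y -30.5 to 30.5) and runs from jig x -190 to 75 between two wooden rails 8 mm thick whose tops are at z 18. Beyond the table's far edge, about opposite world y 0 to 0.2, a stool's back stands up from world x 0.58: cross that part above the table itself.
- jig_stop (a point): Point on the lane's floor, mid-lane, at the face of the end stop (jig 75, 0, 6): a wooden bar across the lane's end, 30 mm high.
- flap (a joint): Flap angle, rad. Flap and press bar are one part on a sprung hinge rod (along the lane at jig y 40, z 42; posts at jig x -226, -10, 68, up to z 49). 0 = shut, to 0.65; grows as the bar goes down and the flap rises. At 0.15 the flap lies flat on the block; above 0.25 the block passes freely. The bar needs 2 to 6 N; let go, it springs shut.
- flap_edge (a point): Corner of the aluminium flap plate: its free edge at its front. The plate lies across the lane at jig x 1 to 57, from the hinge to jig y -30. Shut, this free edge hangs about 10 mm below the height of the block's top and bars its way; pushing the block against it does not open it.
- press_bar (a point): Centre of the top face of the press bar, a flat aluminium bar beside the lane: jig x -219 to -19, jig y 52 to 86, 4 mm thick. Shut, its top is at z 34. A fingertip pressing at jig y 70 has it at about z 28 at joint 0.15, z 23 at 0.3, z 18 at 0.45, and can slide along it. Both fingertips at one height, z 18 to 24, clear the rails and do both jobs.
- block_center (a point): Centre of the loose wooden sanding block, 112 mm long (along the lane), 57 wide, 34 high, 0.1 to 0.2 kg. It lies flat in the lane (top at z 40) short of the flap. The rear end, to be pushed, is 56 mm from here towards jig -x. Pushed home this point is at jig x 19 and the rear end, at jig x -37, still sticks out in front of the flap.
- ink_bottle: Loose small ink bottle, 35 mm across, 63 mm high, standing off the open end of the lane. Leave alone. Origin below its centre.
- small_eraser: Loose eraser, 43 x 25 x 15 mm, behind the end stop. Leave alone. Origin below its centre.
- spool: Loose thread spool, 31 mm across, 40 mm high, standing behind the end stop. Leave alone. Origin below its centre.
- jar: Loose amber jar with a pale cap, 52 mm across, 73 mm high, to the robot's left. Leave alone. Origin below its centre.
- tube: Loose paint tube, 130 mm long, to the robot's left. Leave alone. Origin below its centre.
- block: The same loose wooden block as block_center; origin at the centre of its underside, its y axis along its length.
There are look-alikes about, which are no part of the job. What is shaped like the block but yellow is not meant.

How it is judged:
By the outcome, as a careful person would: the job done as asked, in the order asked, and still so for the second after the job is handed in, with the robot touching nothing.
It also fails if it takes over 42 s, if anything falls off the work surface, if the arm or the gripper's body presses on something with over 40 N, if the wrist force passes 120 N, or if a joint passes its speed limit or range.

## Working session

There is one attempt and no reset: what is moved stays moved. The work goes in short steps, Python scripts to look and compute and a tool call to move; the robot and the scene stay as the last step left them, time stands still between calls to the robot, and variables do not carry over. Pictures are saved under pics/ and viewed, and the job is handed in when it is done.

Besides the shell and the picture viewer there is one more tool, called after ">>>" as name(argument=value, ...), one argument or row to a line, values as JSON. move_arm: Moves the arm, as the interface text tells. Its arguments: {"type":"object","properties":{"increments":{"type":"array"},"gripper":{"type":"number"}},"required":["increments"]}

```bash
mkdir -p pics
cat > h.py <<'E'
import numpy as np,cv2
from bench import get_obs, viewer, workorder, ctrl
def cal(n):
    c=viewer.get_calibration(n); return c
def pts(n,d):
    c=cal(n);K=np.array(c["intrinsics"]);o=np.array(c["origin"]);A=np.array(c["attitude"])
    if A.shape==(4,):
        from scipy.spatial.transform import Rotation as R
        A=R.from_quat([A[1],A[2],A[3],A[0]]).as_matrix()
    v,u=np.mgrid[:384,:512]
    x=(u-K[0,2])/K[0,0]*d;y=(v-K[1,2])/K[1,1]*d
    return np.stack([x,-y,-d],-1)@A.T+o
def grab(n,tag):
    p,d=viewer.camera(n); cv2.imwrite(f"pics/{tag}.png",p[:,:,::-1]); np.savez(f"{tag}.npz",p=p,d=d,P=pts(n,d)); return p,d
E
python3 - <<'E'
from h import *
print(get_obs(),ctrl.grip_point_offset)
for n in("top","side"):print(n,cal(n)); grab(n,n+"0")
E
```

```text
{'time_s': 0.0, 'q': array([-1.44729450e+00,  1.81533517e-01,  1.60799997e+00,  1.17903660e-05,
        1.35378923e+00, -2.06307189e-01]), 'dq': array([ 0.00079334,  0.00089051,  0.00026986, -0.00029805,  0.00107472,
        0.00064506]), 'joint_efforts': array([-9.17356192e-04, -4.44874763e+01, -3.51337016e+01, -3.00418515e-04,
        9.26828769e-03, -1.60837965e-05]), 'eef_pos': array([ 0.18616084, -0.54338684,  0.19189232]), 'eef_rot': array([-6.40361848e-04,  8.13590480e-01, -5.81437686e-01, -5.81593742e-04]), 'wrist_force': array([-0.14581499,  0.50844246,  0.50523356]), 'torque': array([ 0.02502442, -0.00431797, -0.00075869]), 'opening': 0.9987390984884915} 0.0187
top {'intrinsics': array([[418.59792602,   0.        , 256.64601703],
       [  0.        , 418.59792602, 189.08456819],
       [  0.        ,   0.        ,   1.        ]]), 'origin': array([0.15980229, 0.00304208, 1.29239944]), 'attitude': array([-0.67775512, -0.06716991,  0.07456483,  0.72840668])}
side {'intrinsics': array([[405.54988601,   0.        , 249.61239068],
       [  0.        , 405.54988601, 196.13584372],
       [  0.        ,   0.        ,   1.        ]]), 'origin': array([ 0.37673972, -0.84843897,  0.67584782]), 'attitude': array([ 0.89700867,  0.44188663, -0.01035946, -0.00208239])}
```

View pics/top0.png

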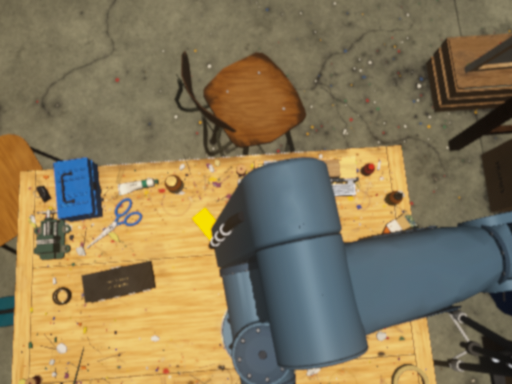

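View pics/side0.png

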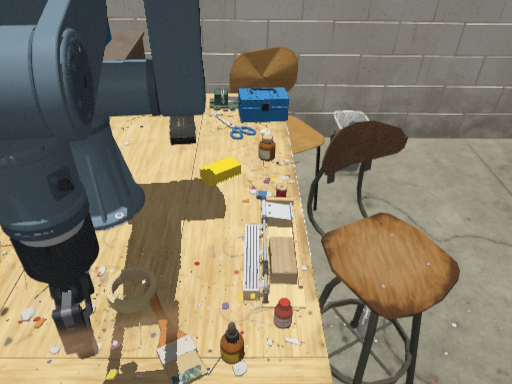

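The side view shows the jig: bar at about (254,260), block at (283,260), flap at (278,212), and a red-capped ink bottle at (283,313). The yellow look-alike is at (220,170). The arm hides the jig in the top view.

Run:
```python
import numpy as np,cv2
z=np.load("side0.npz");p=z["p"];P=z["P"]
c=p[170:340,220:320];cv2.imwrite("pics/crop0.png",cv2.resize(c[:,:,::-1],None,fx=4.5,fy=3.5*1,interpolation=cv2.INTER_CUBIC))
for u,v in [(283,260),(275,240),(292,240),(272,280),(295,280),(254,230),(252,285),(247,260),(260,260),(280,212),(283,300),(283,313),(270,200),(282,188),(265,194)]:
    print(u,v,P[v,u].round(4))
# block: points at z~.04 region
m=(abs(P[...,2]-.04)<.004);m[:, :268]=0;m[:,300:]=0;m[:235]=0;m[:290]&=1;m[290:]=0
q=P[m][:,:2];r=cv2.minAreaRect((q*1000).astype(np.float32));print("block",r,len(q), cv2.boxPoints(r))
m=(abs(P[...,2]-.034)<.004);m[:,:240]=0;m[:,263:]=0;m[:220]=0;m[300:]=0
q=P[m][:,:2];r=cv2.minAreaRect((q*1000).astype(np.float32));print("bar",r,len(q),cv2.boxPoints(r))
```

```text
283 260 [ 0.4666 -0.2448  0.04  ]
275 240 [ 0.4538 -0.1796  0.0366]
292 240 [ 0.4921 -0.1814  0.0384]
272 280 [ 0.4422 -0.2803  0.0171]
295 280 [ 0.491  -0.2789  0.0154]
254 230 [ 0.4069 -0.1422  0.0328]
252 285 [ 0.3994 -0.3062  0.0318]
247 260 [ 0.3897 -0.2379  0.0326]
260 260 [ 0.42   -0.2058 -0.0011]
280 212 [ 0.4722 -0.0816  0.0377]
283 300 [ 0.4554 -0.3686  0.0636]
283 313 [ 0.4554 -0.3836  0.0447]
270 200 [ 0.4504 -0.0298  0.0345]
282 188 [0.4843 0.015  0.04  ]
265 194 [0.4408 0.0248 0.0122]Traceback (most recent call last):
  File "<stdin>", line 7, in <module>
numpy._core._exceptions._UFuncOutputCastingError: Cannot cast ufunc 'bitwise_and' output from dtype('int64') to dtype('bool') with casting rule 'same_kind'
```

View pics/crop0.png

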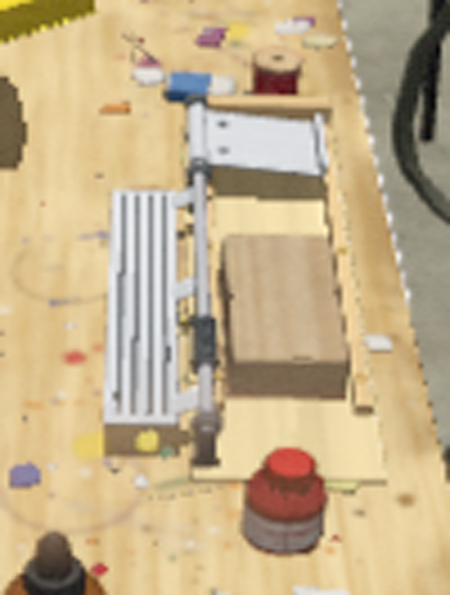

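The crop shows bar, rod, block (brown, close to lane-parallel), flap ahead of the block, and the ink bottle off the open end. Now to fit the jig frame.

```bash
cat > fit.py <<'E'
import numpy as np,cv2,sys
z=np.load(sys.argv[1]);P=z["P"]
def rect(zc,tol,u0,u1,v0,v1,n,sz=None):
    m=abs(P[...,2]-zc)<tol; w=np.zeros_like(m);w[v0:v1,u0:u1]=1;m=m&w
    m=cv2.morphologyEx(m.astype(np.uint8),cv2.MORPH_OPEN,np.ones((3,3)))
    k,l,s,_=cv2.connectedComponentsWithStats(m);i=1+np.argmax(s[1:,4]);q=P[l==i]
    r=cv2.minAreaRect((q[:,:2]*1000).astype(np.float32))
    print(n,len(q),"z",np.median(q[:,2]).round(4),"c",np.round(r[0],1),"sz",np.round(r[1],1),"ang",round(r[2],2));print(cv2.boxPoints(r).round(1).tolist())
if __name__=="__main__":
    rect(.038,.005,266,300,232,278,"block")
    rect(.0325,.004,240,264,218,300,"bar")
    rect(.006,.003,262,312,215,310,"board")
    rect(.018,.004,290,312,200,300,"farrail")
    rect(.036,.005,262,298,180,206,"stop")
    rect(.036,.012,266,294,198,222,"flap")
E
python3 fit.py side0.npz
python3 - <<'E'
import numpy as np
z=np.load("side0.npz");P=z["P"]
for v in (225,235,245,255,265,275,285): print(v,[tuple((P[v,u]*1000).round().astype(int).tolist()) for u in range(240,308,3)])
E
```

```text
block 946 z 0.0392 c [ 467.  -226.6] sz [111.2  55. ] ang 89.61
[[439.1000061035156, -282.0], [494.20001220703125, -282.3999938964844], [494.8999938964844, -171.1999969482422], [439.8999938964844, -170.8000030517578]]
bar 1038 z 0.0334 c [ 399.5 -223.2] sz [200.2  35.1] ang 88.85
[[380.0, -323.0], [415.1000061035156, -323.70001220703125], [419.1000061035156, -123.5], [384.0, -122.80000305175781]]
board 733 z 0.0055 c [ 464.6 -309.6] sz [86.6 62.9] ang 0.29
[[421.1000061035156, -278.29998779296875], [421.5, -341.20001220703125], [508.0, -340.79998779296875], [507.70001220703125, -277.8999938964844]]
farrail 221 z 0.0171 c [ 503.1 -185.4] sz [197.6   8.6] ang 88.68
[[496.5, -284.1000061035156], [505.1000061035156, -284.29998779296875], [509.6000061035156, -86.69999694824219], [501.0, -86.5]]
stop 74 z 0.0345 c [484.1 -25.6] sz [52.4 14. ] ang 2.56
[[457.6000061035156, -19.700000762939453], [458.29998779296875, -33.70000076293945], [510.6000061035156, -31.399999618530273], [509.8999938964844, -17.399999618530273]]
flap 554 z 0.0364 c [473.5 -60.6] sz [89.  70.2] ang 87.4
[[436.399993896
[... 2141 characters left out ...]
 -279, 31), (406, -281, 33), (412, -279, 32), (421, -250, -2), (424, -291, 44), (430, -288, 41), (439, -261, 11), (444, -280, 32), (450, -280, 32), (456, -281, 33), (462, -280, 32), (468, -281, 34), (475, -279, 31), (481, -281, 34), (488, -279, 31), (498, -261, 11), (503, -265, 16), (512, -252, 1), (519, -252, 1)]
285 [(375, -278, -1), (381, -308, 34), (387, -309, 35), (393, -309, 35), (399, -306, 32), (405, -308, 34), (411, -308, 34), (417, -311, 37), (423, -315, 43), (429, -316, 43), (438, -283, 4), (445, -284, 6), (451, -285, 7), (457, -283, 5), (464, -284, 6), (470, -286, 7), (477, -284, 5), (483, -286, 7), (489, -283, 5), (495, -284, 6), (499, -295, 19), (510, -279, -1), (516, -280, 1)]
```

>>> move_arm(
  increments=[
    {"tx":-0.006,"ty":-0.013,"turn":-3},
    {"tx":-0.018,"ty":-0.039,"turn":-8},
    {"tx":-0.032,"ty":-0.067,"turn":-14},
    {"tx":-0.047,"ty":-0.098,"turn":-21},
    {"tx":-0.062,"ty":-0.129,"turn":-28},
    {"tx":-0.077,"ty":-0.16,"turn":-35},
    {"tx":-0.092,"ty":-0.191,"turn":-42},
    {"tx":-0.107,"ty":-0.222,"turn":-49},
    {"tx":-0.122,"ty":-0.253,"turn":-56},
    {"tx":-0.135,"ty":-0.282,"turn":-63},
    {"tx":-0.144,"ty":-0.301,"turn":-67},
    {"tx":-0.149,"ty":-0.311,"turn":-69.9},
    {"tx":-0.149,"ty":-0.311,"turn":-69.9},
    {"tx":-0.149,"ty":-0.311,"turn":-69.9},
    {"tx":-0.149,"ty":-0.311,"turn":-69.9},
  ],
  gripper=0.65,
)

```text
validation failed for argument at $.in...
```

>>> move_arm(
  increments=[
    {"tx":-0.006,"ty":-0.013,"tz":0,"turn":-3},
    {"tx":-0.018,"ty":-0.039,"tz":0,"turn":-8},
    {"tx":-0.032,"ty":-0.067,"tz":0,"turn":-14},
    {"tx":-0.047,"ty":-0.098,"tz":0,"turn":-21},
    {"tx":-0.062,"ty":-0.129,"tz":0,"turn":-28},
    {"tx":-0.077,"ty":-0.16,"tz":0,"turn":-35},
    {"tx":-0.092,"ty":-0.191,"tz":0,"turn":-42},
    {"tx":-0.107,"ty":-0.222,"tz":0,"turn":-49},
    {"tx":-0.122,"ty":-0.253,"tz":0,"turn":-56},
    {"tx":-0.135,"ty":-0.282,"tz":0,"turn":-63},
    {"tx":-0.144,"ty":-0.301,"tz":0,"turn":-67},
    {"tx":-0.149,"ty":-0.311,"tz":0,"turn":-69.9},
    {"tx":-0.149,"ty":-0.311,"tz":0,"turn":-69.9},
    {"tx":-0.149,"ty":-0.311,"tz":0,"turn":-69.9},
    {"tx":-0.149,"ty":-0.311,"tz":0,"turn":-69.9},
  ],
  gripper=0.65,
)

```text
time_s: 1.35
eef_pos: [0.4316, -0.3027, 0.1925]
eef_rot: [-0.0, 1.0, -0.011, -0.0]
wrist_force: [0.8, 0.1, -0.3]
opening: 0.651
```

Run:
```python
from h import *
p,d=grab("side","side1");P=pts("side",d)
cv2.imwrite("pics/c1.png",cv2.resize(p[130:350,190:350][:,:,::-1],None,fx=3.5,fy=2.7,interpolation=cv2.INTER_CUBIC))
p,d=grab("top","top1");cv2.imwrite("pics/t1.png",cv2.resize(p[140:340,180:440][:,:,::-1],None,fx=3,fy=3))
for v in range(180,262,6): print(v,[tuple((P[v,u]*1000).round().astype(int).tolist()) for u in range(225,305,5) if P[v,u,1]<-.27])
```

```text
180 [(374, -313, 297), (383, -314, 298), (391, -299, 287), (399, -316, 299), (406, -320, 302), (454, -321, 304), (462, -319, 302), (474, -300, 289)]
186 [(374, -312, 285), (383, -314, 286), (391, -307, 281), (399, -314, 286), (464, -316, 288), (473, -311, 284)]
192 [(391, -310, 270), (399, -310, 271), (465, -316, 276)]
198 [(391, -308, 257), (400, -313, 261), (460, -300, 251), (467, -314, 261)]
204 [(400, -313, 248), (460, -307, 243), (468, -309, 245)]
210 []
216 []
222 []
228 []
234 []
240 []
246 []
252 []
258 []
```

View pics/c1.png

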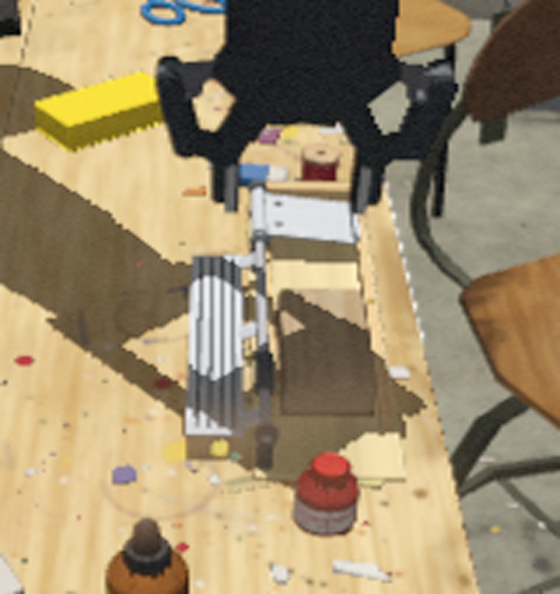

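View pics/t1.png

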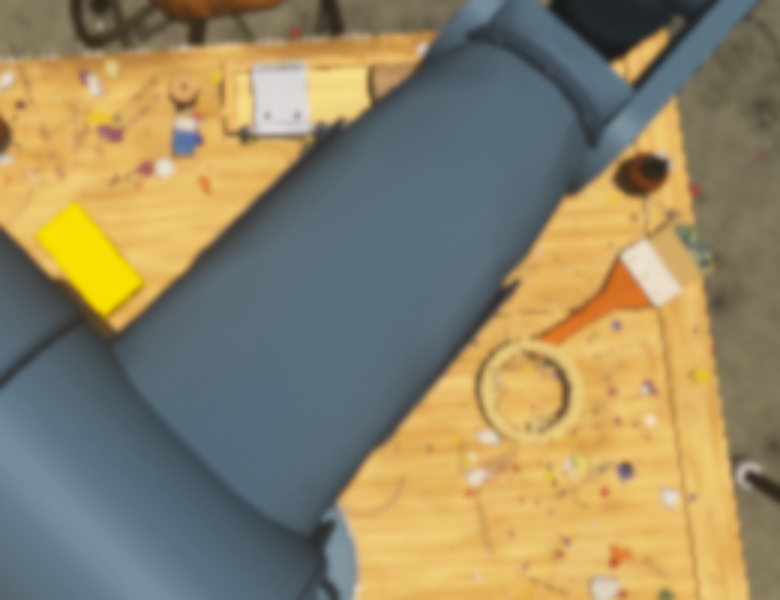

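The fingers hang over the lane's open end, tips at about (230,210) and (367,208) in the crop. Measuring them.

Run:
```python
import numpy as np
P=np.load("side1.npz")["P"]
for v in range(188,214,2): print(v,[(u,)+tuple((P[v,u]*1000).round().astype(int).tolist()) for u in range(240,305,1) if P[v,u,1]<-.27 and P[v,u,2]>.1])
```

```text
188 [(241, 376, -314, 282), (242, 378, -313, 281), (243, 379, -314, 282), (244, 381, -314, 282), (246, 384, -308, 277), (247, 386, -309, 278), (248, 388, -308, 278), (249, 389, -308, 278), (250, 391, -314, 282), (251, 393, -313, 281), (252, 394, -312, 281), (253, 396, -313, 281), (254, 397, -314, 282), (255, 399, -314, 282), (256, 401, -313, 281), (257, 402, -314, 282), (258, 404, -314, 282), (291, 460, -299, 271), (292, 462, -300, 272), (293, 461, -315, 283), (294, 463, -315, 283), (295, 464, -316, 284), (296, 466, -314, 283), (297, 468, -314, 282), (298, 470, -314, 283), (299, 471, -317, 284), (300, 473, -315, 283), (301, 475, -310, 280), (302, 477, -310, 279), (303, 479, -310, 279), (304, 480, -311, 280)]
190 [(250, 391, -308, 273), (251, 393, -315, 279), (252, 394, -314, 278), (253, 396, -314, 278), (254, 397, -316, 279), (255, 399, -314, 278), (256, 401, -315, 279), (257, 403, -309, 274), (258, 405, -306, 272), (291, 460, -302, 269), (292, 461, -307, 273), (293, 461, -316, 280), (294, 463, -314, 278), (295, 465, -315, 279), (296, 466, -316, 280), (297, 468, -317, 280), (298, 469
[... 2707 characters left out ...]
12, 247), (290, 460, -307, 243), (291, 461, -313, 248), (292, 462, -314, 249), (293, 464, -313, 248), (294, 466, -311, 247), (295, 468, -309, 245), (296, 470, -312, 247), (297, 472, -310, 246), (298, 473, -310, 245)]
206 [(254, 398, -314, 244), (255, 400, -313, 244), (256, 402, -313, 243), (257, 403, -312, 243), (290, 460, -309, 240), (291, 461, -314, 244), (292, 463, -313, 243), (293, 465, -313, 244), (294, 466, -314, 245), (295, 469, -309, 241), (296, 470, -311, 242)]
208 [(254, 398, -312, 238), (255, 400, -312, 238), (256, 402, -312, 238), (257, 404, -312, 238), (290, 460, -311, 238), (291, 461, -314, 240), (292, 463, -314, 240), (293, 465, -316, 242), (294, 467, -313, 239)]
210 []
212 []
```

Run:
```python
import numpy as np,cv2
z=np.load("side0.npz");P=z["P"]
cv2.imwrite("pics/c0.png",cv2.resize(z["p"][230:384,20:140][:,:,::-1],None,fx=4.5,fy=3.8,interpolation=cv2.INTER_CUBIC))
for v in range(280,372,6): print(v,[(u,)+tuple((P[v,u]*1000).round().astype(int).tolist()) for u in range(40,110,5) if P[v,u,2]>.1])
z=np.load("side1.npz");P=z["P"]
for v in range(204,232,2): print(v,[(u,)+tuple((P[v,u]*1000).round().astype(int).tolist()) for u in (252,255,257,291,293,295)])
cv2.imwrite("pics/c1b.png",cv2.resize(z["p"][170:250,230:310][:,:,::-1],None,fx=7,fy=7,interpolation=cv2.INTER_CUBIC))
```

```text
280 [(40, 180, -580, 364), (45, 185, -581, 365), (50, 190, -581, 365), (55, 193, -579, 363), (60, 198, -579, 363), (65, 202, -577, 361), (70, 206, -576, 359), (75, 206, -568, 350), (80, 204, -556, 336), (85, 209, -554, 334), (90, 184, -500, 272)]
286 [(50, 176, -565, 337), (55, 192, -581, 356), (60, 196, -580, 355), (65, 200, -577, 352), (70, 204, -576, 351), (75, 207, -574, 347), (80, 204, -560, 331), (85, 209, -560, 331), (90, 181, -499, 258)]
292 [(50, 176, -569, 332), (55, 189, -580, 346), (60, 194, -581, 347), (65, 198, -578, 343), (70, 202, -578, 343), (75, 208, -578, 343), (80, 207, -569, 332), (85, 209, -563, 326), (90, 178, -499, 247)]
298 [(55, 181, -572, 326), (60, 195, -585, 342), (65, 201, -586, 344), (70, 206, -586, 344), (75, 207, -580, 336), (80, 207, -572, 327), (85, 209, -567, 320), (90, 211, -561, 313)]
304 [(55, 181, -576, 321), (60, 185, -574, 319), (65, 204, -594, 345), (70, 209, -595, 346), (85, 210, -572, 316), (90, 214, -571, 314)]
310 [(55, 197, -602, 346), (60, 203, -604, 348), (65, 207, -603, 347), (70, 212, -602, 347), (75, 216, -602, 347), (80, 220, -600
[... 2395 characters left out ...]
 505, -89, 18), (295, 513, -74, 5)]
222 [(252, 404, -76, 0), (255, 412, -76, 0), (257, 417, -72, -4), (291, 501, -84, 8), (293, 505, -94, 16), (295, 512, -81, 5)]
224 [(252, 404, -83, -1), (255, 411, -83, -1), (257, 416, -84, 0), (291, 501, -89, 5), (293, 504, -101, 16), (295, 509, -101, 16)]
226 [(252, 402, -129, 34), (255, 410, -130, 35), (257, 414, -128, 33), (291, 500, -97, 5), (293, 503, -111, 18), (295, 508, -108, 16)]
228 [(252, 402, -136, 34), (255, 409, -136, 33), (257, 414, -134, 32), (291, 500, -105, 6), (293, 502, -118, 18), (295, 507, -117, 17)]
230 [(252, 402, -142, 32), (255, 409, -143, 34), (257, 414, -140, 31), (291, 499, -113, 7), (293, 502, -124, 17), (295, 507, -124, 16)]
```

View pics/c0.png

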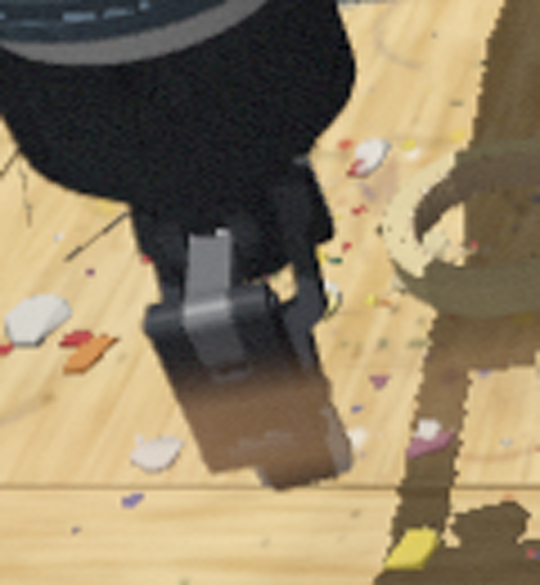

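View pics/c1b.png

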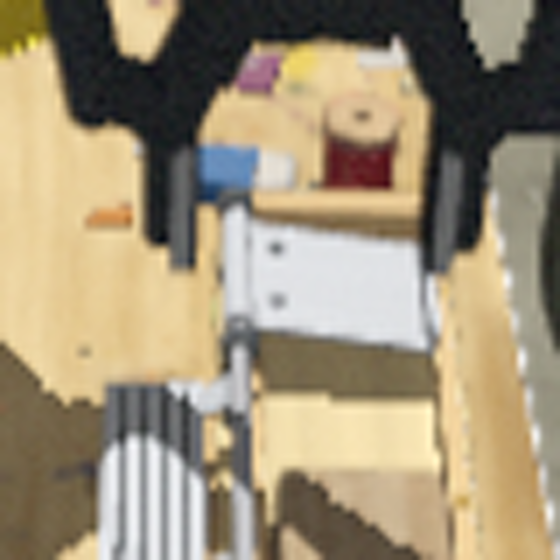

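>>> move_arm(
  increments=[
    {"tx":0,"ty":0,"tz":0.01,"turn":0},
    {"tx":0,"ty":0,"tz":0.03,"turn":0},
    {"tx":0,"ty":0,"tz":0.055,"turn":0},
    {"tx":0,"ty":0,"tz":0.08,"turn":0},
    {"tx":0,"ty":0,"tz":0.105,"turn":0},
    {"tx":0,"ty":0,"tz":0.125,"turn":0},
    {"tx":0,"ty":0,"tz":0.135,"turn":0},
    {"tx":0,"ty":0,"tz":0.137,"turn":0},
    {"tx":0,"ty":0,"tz":0.137,"turn":0},
  ],
)

```text
time_s: 2.2
eef_pos: [0.4317, -0.3024, 0.0553]
eef_rot: [-0.0, 1.0, -0.011, -0.0]
wrist_force: [-0.2, -0.3, 0.1]
opening: 0.649
```

```bash
cat > tip.py <<'E'
from h import *
import sys
t=sys.argv[1]
p,d=grab("side",t);P=pts("side",d)
o=get_obs();print(o["time_s"],o["eef_pos"],o["wrist_force"],o["opening"])
cv2.imwrite(f"pics/{t}c.png",cv2.resize(p[150:350,210:330][:,:,::-1],None,fx=4.5,fy=3,interpolation=cv2.INTER_CUBIC))
y=o["eef_pos"][1]
for v in range(190,320,2):
    r=[(u,)+tuple((P[v,u]*1000).round().astype(int).tolist()) for u in range(240,312) if abs(P[v,u,1]-y)<.02 and P[v,u,2]>.012]
    if r: print(v,r[::2])
E
python3 tip.py side2
```

```text
2.25 [ 0.43237761 -0.30295027  0.05631276] [-0.59543299  0.05153831  0.35797743] 0.6509375746497238
190 [(253, 396, -299, 267), (255, 399, -322, 284)]
192 [(253, 396, -303, 266), (255, 400, -303, 266)]
194 [(253, 396, -310, 266), (255, 400, -310, 267), (257, 403, -312, 268), (259, 406, -319, 273), (295, 466, -309, 267)]
196 [(253, 396, -312, 264), (255, 399, -315, 266), (257, 403, -316, 267), (259, 406, -318, 269), (290, 456, -322, 272), (292, 461, -316, 268), (294, 464, -316, 267), (296, 467, -317, 268)]
198 [(253, 396, -312, 260), (255, 399, -319, 265), (257, 403, -321, 267), (259, 406, -322, 267), (261, 409, -322, 267), (291, 459, -321, 267), (293, 462, -319, 265), (295, 466, -319, 266)]
200 [(253, 396, -313, 256), (255, 399, -319, 261), (295, 466, -319, 262)]
202 [(253, 397, -312, 251), (255, 399, -321, 258), (295, 466, -320, 258)]
204 [(252, 395, -304, 240), (254, 398, -317, 251), (256, 401, -322, 255), (295, 467, -316, 250)]
206 [(252, 395, -304, 236), (254, 398, -318, 247), (256, 401, -322, 251), (295, 468, -316, 246)]
208 [(252, 395, -305, 232), (254, 398, -318, 243), (256, 4
[... 12215 characters left out ...]
11, 35), (247, 389, -311, 35), (249, 393, -311, 34), (251, 397, -311, 35), (253, 401, -310, 34), (255, 405, -311, 34), (257, 409, -310, 33), (259, 413, -312, 35), (261, 417, -313, 37), (263, 421, -316, 41), (265, 425, -319, 44), (267, 429, -318, 43), (300, 500, -294, 14), (302, 504, -295, 16)]
288 [(243, 381, -316, 34), (245, 385, -316, 34), (247, 389, -315, 33), (249, 393, -313, 31), (251, 397, -317, 35), (253, 401, -316, 34), (255, 405, -316, 34), (257, 409, -315, 33), (259, 413, -317, 36)]
290 [(243, 381, -320, 33), (245, 385, -321, 34), (247, 389, -319, 32), (249, 393, -320, 33), (251, 397, -319, 32), (253, 401, -321, 34), (255, 405, -320, 33), (257, 409, -320, 33), (259, 413, -320, 33)]
```

View pics/side2c.png

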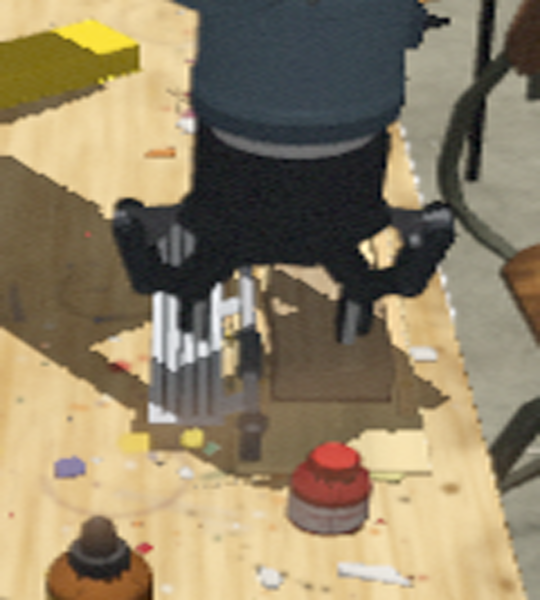

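Tips measure about 45 mm above the reported TCP height, in both poses. The x and y agree, with tips at x 404/460. I'll descend guarded, using contact with the bar to decide which height is right.

>>> move_arm(
  increments=[
    {"tx":0,"ty":0,"tz":0.005,"turn":0},
    {"tx":0,"ty":0,"tz":0.012,"turn":0},
    {"tx":0,"ty":0,"tz":0.02,"turn":0},
    {"tx":0,"ty":0,"tz":0.026,"turn":0},
    {"tx":0,"ty":0,"tz":0.032,"turn":0},
    {"tx":0,"ty":0,"tz":0.037,"turn":0},
    {"tx":0,"ty":0,"tz":0.042,"turn":0},
    {"tx":0,"ty":0,"tz":0.045,"turn":0},
    {"tx":0,"ty":0,"tz":0.045,"turn":0},
  ],
)

```text
time_s: 3.0
eef_pos: [0.4318, -0.3019, 0.0099]
eef_rot: [-0.001, 1.0, -0.011, -0.0]
wrist_force: [-0.1, -0.1, 0.8]
opening: 0.649
```

>>> move_arm(
  increments=[
    {"tx":0,"ty":0,"tz":0.004,"turn":0},
    {"tx":0,"ty":0,"tz":0.008,"turn":0},
    {"tx":0,"ty":0,"tz":0.012,"turn":0},
    {"tx":0,"ty":0,"tz":0.015,"turn":0},
    {"tx":0,"ty":0,"tz":0.015,"turn":0},
  ],
)

```text
time_s: 3.42
eef_pos: [0.4318, -0.3019, -0.005]
eef_rot: [-0.0, 1.0, -0.011, -0.0]
wrist_force: [0.5, 0.1, 0.1]
opening: 0.649
```

```bash
python3 tip.py side3 | sed -n '1p;$!d'
python3 - <<'E'
import numpy as np
P=np.load("side3.npz")["P"]
for v in range(268,312,2):
    r=[(u,)+tuple((P[v,u]*1000).round().astype(int).tolist()) for u in range(240,300,2) if abs(P[v,u,1]+.31)<.012 and P[v,u,2]>.012]
    print(v,r)
E
```

```text
3.4667 [ 0.43194795 -0.30205593 -0.0046566 ] [-0.19260575 -1.31593179 -0.28948516] 0.6467996637604844
268 [(240, 375, -313, 89), (242, 379, -314, 90), (244, 383, -313, 89), (246, 387, -307, 83), (248, 390, -310, 86), (250, 394, -312, 88), (252, 398, -313, 89), (254, 402, -313, 89), (256, 406, -312, 88), (284, 460, -313, 90), (286, 463, -316, 93), (288, 467, -315, 92), (290, 472, -312, 88), (292, 476, -311, 87), (294, 480, -310, 87), (296, 483, -315, 92), (298, 486, -317, 94)]
270 [(242, 379, -311, 82), (244, 383, -312, 83), (248, 391, -306, 76), (250, 394, -312, 82), (252, 398, -312, 83), (254, 402, -312, 83), (284, 460, -313, 84), (286, 464, -314, 85), (288, 467, -316, 88), (290, 472, -314, 85), (294, 480, -311, 82), (296, 483, -317, 89), (298, 487, -316, 87)]
272 [(250, 394, -313, 78), (252, 398, -315, 80), (254, 402, -311, 76), (284, 461, -310, 75), (286, 464, -314, 80), (288, 468, -315, 80), (290, 472, -315, 81)]
274 [(250, 395, -306, 65), (252, 398, -312, 71), (254, 402, -312, 71), (284, 461, -313, 72), (286, 465, -314, 74), (288, 469, -310, 70), (290, 474, -308, 67)]
276 [(250,
[... 1137 characters left out ...]
286 [(244, 383, -310, 34), (246, 387, -309, 32), (248, 391, -309, 32), (250, 395, -310, 34), (252, 399, -310, 34), (254, 403, -310, 33), (256, 407, -310, 34), (258, 411, -310, 33), (260, 415, -312, 35), (262, 419, -313, 37), (264, 423, -317, 42), (266, 427, -320, 45)]
288 [(244, 383, -316, 35), (246, 387, -316, 34), (248, 391, -314, 32), (250, 395, -314, 32), (252, 399, -315, 34), (254, 403, -315, 34), (256, 407, -314, 31), (258, 411, -316, 34)]
290 [(244, 383, -320, 32), (246, 387, -319, 32), (248, 391, -319, 32), (250, 395, -319, 31), (252, 399, -320, 33), (254, 403, -321, 35), (256, 407, -321, 35), (258, 411, -320, 33)]
292 []
294 []
296 []
298 []
300 []
302 []
304 []
306 []
308 []
310 []
```

View pics/side3c.png

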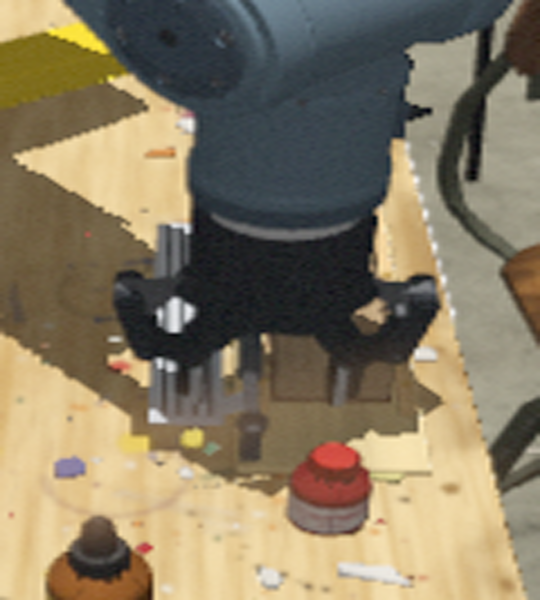

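The picture agrees: left tip just above the bar at z ≈ 40 with TCP at -0.005, right tip behind the block. So the real tips are about 44 mm above the reported TCP. Pressing on now, in small steps.

>>> move_arm(
  increments=[
    {"tx":0,"ty":0,"tz":0.003,"turn":0},
    {"tx":0,"ty":0,"tz":0.006,"turn":0},
    {"tx":0,"ty":0,"tz":0.009,"turn":0},
    {"tx":0,"ty":0,"tz":0.012,"turn":0},
    {"tx":0,"ty":0,"tz":0.012,"turn":0},
    {"tx":0,"ty":0,"tz":0.012,"turn":0},
  ],
)

```text
time_s: 3.97
eef_pos: [0.4338, -0.3035, -0.015]
eef_rot: [0.001, 1.0, -0.011, 0.001]
wrist_force: [2.4, 0.9, 8.6]
opening: 0.655
```

```bash
python3 tip.py side4 | sed -n '1p'
python3 - <<'E'
import numpy as np
from bench import get_obs
P=np.load("side4.npz")["P"]
for v in list(range(196,222,4))+list(range(278,312,2)):
    r=[(u,)+tuple((P[v,u]*1000).round().astype(int).tolist()) for u in range(240,304,3) if P[v,u,2]>.012]
    print(v,r)
E
```

```text
4.0167 [ 0.43379735 -0.3034499  -0.01492365] [1.91831616 1.07716549 8.46637382] 0.6495223902266839
196 [(255, 399, -316, 267), (258, 404, -325, 274), (261, 408, -331, 279), (264, 413, -334, 281), (267, 418, -337, 283), (270, 422, -340, 285), (273, 427, -339, 285), (276, 432, -340, 285), (279, 436, -341, 286), (282, 441, -340, 285), (285, 446, -339, 285), (288, 451, -336, 283), (291, 457, -332, 280), (294, 462, -327, 276), (297, 469, -317, 268), (300, 476, -307, 261)]
200 [(255, 399, -318, 260), (258, 404, -326, 266), (261, 409, -330, 269), (264, 413, -334, 272), (267, 418, -339, 276), (270, 423, -339, 277), (273, 427, -339, 277), (276, 432, -341, 278), (279, 437, -340, 277), (282, 442, -338, 276), (285, 447, -338, 276), (288, 452, -335, 274), (291, 457, -331, 270), (294, 463, -326, 267), (297, 471, -308, 253)]
204 [(255, 400, -319, 252), (258, 404, -326, 258), (261, 409, -330, 262), (264, 414, -334, 265), (267, 418, -336, 266), (270, 423, -339, 268), (273, 428, -339, 269), (276, 432, -340, 270), (279, 437, -342, 271), (282, 443, -337, 267), (285, 447, -338, 268), (288, 452, -336, 266
[... 3738 characters left out ...]
49, -364, 58), (282, 454, -367, 62), (285, 459, -368, 63), (288, 465, -368, 62)]
302 [(264, 423, -333, 12), (279, 448, -372, 62), (282, 453, -372, 63), (285, 459, -371, 61), (288, 464, -373, 63)]
304 [(258, 377, -848, 676), (279, 448, -375, 60), (282, 453, -376, 62), (285, 458, -377, 63), (288, 464, -377, 63)]
306 [(276, 444, -364, 40), (279, 448, -376, 55), (282, 453, -379, 59), (285, 458, -379, 60), (288, 464, -378, 58)]
308 [(276, 444, -369, 41), (279, 448, -378, 52), (282, 453, -381, 56), (285, 458, -382, 58), (288, 465, -377, 51), (291, 472, -369, 41)]
310 [(276, 443, -375, 42), (279, 449, -376, 44), (282, 454, -379, 48), (285, 459, -380, 48), (288, 465, -377, 45), (291, 471, -375, 42)]
```

View pics/side4c.png

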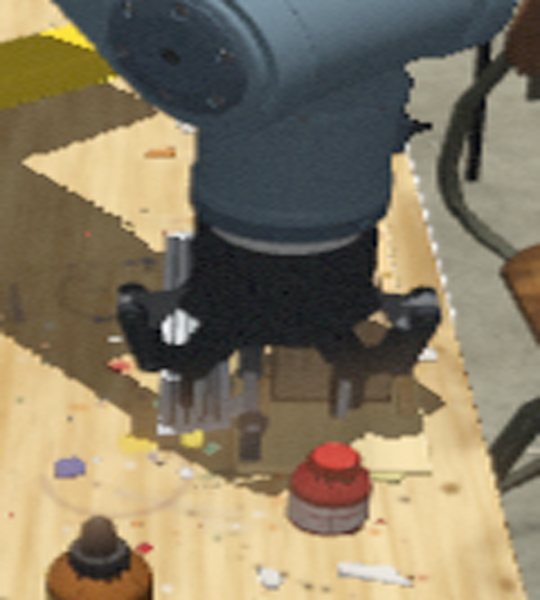

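The bar is visibly down, tilted about 0.26 rad, and the flap is the same part. I'll press 4 mm further and shift 3 mm outward for leverage.

>>> move_arm(
  increments=[
    {"tx":-0.001,"ty":0,"tz":0.001,"turn":0},
    {"tx":-0.002,"ty":0,"tz":0.003,"turn":0},
    {"tx":-0.003,"ty":0,"tz":0.005,"turn":0},
    {"tx":-0.003,"ty":0,"tz":0.005,"turn":0},
    {"tx":-0.003,"ty":0,"tz":0.005,"turn":0},
  ],
)

```text
time_s: 4.43
eef_pos: [0.4307, -0.304, -0.0197]
eef_rot: [0.002, 1.0, -0.01, 0.001]
wrist_force: [1.3, -0.1, 8.1]
opening: 0.649
```

```bash
cat > bar.py <<'E'
import sys,os
from h import *
t=sys.argv[1]
p,d=grab("side",t);P=pts("side",d)
o=get_obs();print(round(o["time_s"],2),o["eef_pos"].round(4),o["wrist_force"].round(1),o["opening"])
cv2.imwrite(f"pics/{t}c.png",cv2.resize(p[150:330,210:330][:,:,::-1],None,fx=4.5,fy=3.3,interpolation=cv2.INTER_CUBIC))
# bar plane in jig coords: points rough within bar footprint, away from finger
O=np.array([.471,-.1056]);ex=np.array([.021,.9998]);ey=np.array([-.9998,.021])
q=P[...,:2]-O;jx=q@ex;jy=q@ey;z=P[...,2]
y=(o["eef_pos"][:2]-O)@ex
m=(jy>.055)&(jy<.086)&(jx>-.215)&(jx<-.025)&(z<.045)&(z>.005)&(abs(jx-y)>.016)
A=np.c_[jy[m]-.07,jx[m]+.119,np.ones(m.sum())];s=np.linalg.lstsq(A,z[m],rcond=None)[0];print("bar n",m.sum(),"slope",s[0].round(3),"z@70",s[2].round(4))
b=(jy>-.028)&(jy<.028)&(z>.033)&(z<.046)&(jx>-.2)&(jx<.005);
if b.sum(): print("block top: n",b.sum(),"jx 2..98%",np.percentile(jx[b],[1,50,99]).round(4))
f=(jy>-.03)&(jy<.03)&(jx>.003)&(jx<.055)&(z>.02)&(z<.07)
if f.sum()>10: print("flap n",f.sum(),"z@jy",[(k,np.median(z[f&(abs(jy-k/1000)<.006)]).round(4)) for k in(-24,-10,4,18)])
E
python3 bar.py side5
```

```text
4.48 [ 0.4308 -0.304  -0.0197] [ 2.  -0.8  8.5] 0.6504886280933303
bar n 108 slope -0.412 z@70 0.0196
block top: n 147 jx 2..98% [-0.1756 -0.1483 -0.0731]
```

View pics/side5c.png

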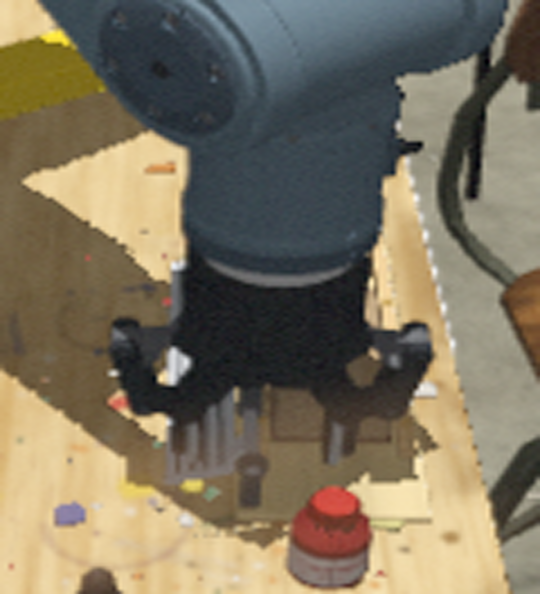

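Joint is about 0.41 (bar slope 0.412, z 19.6 at y 70, both as the brief states). Now pushing gently.

>>> move_arm(
  increments=[
    {"tx":0,"ty":-0.002,"tz":0,"turn":0},
    {"tx":0,"ty":-0.005,"tz":0,"turn":0},
    {"tx":0,"ty":-0.008,"tz":0,"turn":0},
    {"tx":0,"ty":-0.011,"tz":0,"turn":0},
    {"tx":0,"ty":-0.014,"tz":0,"turn":0},
    {"tx":0,"ty":-0.017,"tz":0,"turn":0},
    {"tx":0,"ty":-0.02,"tz":0,"turn":0},
    {"tx":0,"ty":-0.023,"tz":0,"turn":0},
    {"tx":0,"ty":-0.026,"tz":0,"turn":0},
    {"tx":0,"ty":-0.029,"tz":0,"turn":0},
    {"tx":0,"ty":-0.032,"tz":0,"turn":0},
    {"tx":0,"ty":-0.035,"tz":0,"turn":0},
    {"tx":0,"ty":-0.038,"tz":0,"turn":0},
    {"tx":0,"ty":-0.041,"tz":0,"turn":0},
    {"tx":0,"ty":-0.044,"tz":0,"turn":0},
    {"tx":0,"ty":-0.047,"tz":0,"turn":0},
    {"tx":0,"ty":-0.05,"tz":0,"turn":0},
    {"tx":0,"ty":-0.05,"tz":0,"turn":0},
  ],
)

```text
time_s: 5.98
eef_pos: [0.4309, -0.2539, -0.0202]
eef_rot: [0.002, 1.0, -0.01, 0.001]
wrist_force: [-2.1, -3.3, 5.9]
opening: 0.643
```

```bash
python3 bar.py side6
```

```text
6.03 [ 0.4309 -0.2539 -0.0202] [-2.8 -3.4  6.1] 0.6505440821852104
bar n 272 slope -0.454 z@70 0.0195
block top: n 244 jx 2..98% [-0.1606 -0.1244 -0.0331]
```

View pics/side6c.png

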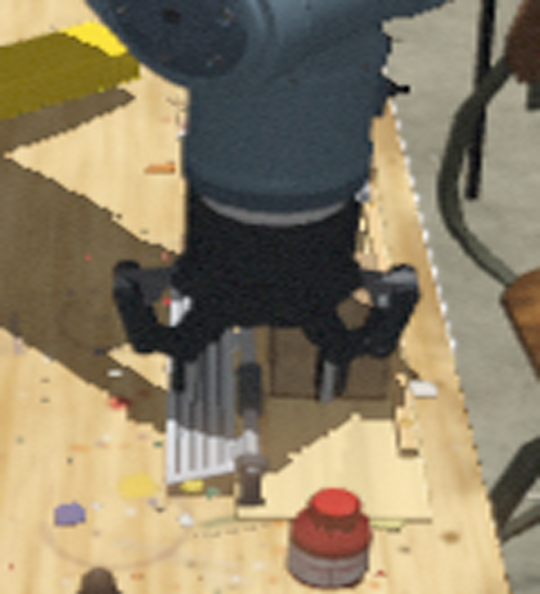

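The block is moving and the bar stays down (slope 0.45). Continuing.

>>> move_arm(
  increments=[
    {"tx":0,"ty":-0.002,"tz":0,"turn":0},
    {"tx":0,"ty":-0.005,"tz":0,"turn":0},
    {"tx":0,"ty":-0.009,"tz":0,"turn":0},
    {"tx":0,"ty":-0.013,"tz":0,"turn":0},
    {"tx":0,"ty":-0.017,"tz":0,"turn":0},
    {"tx":0,"ty":-0.021,"tz":0,"turn":0},
    {"tx":0,"ty":-0.025,"tz":0,"turn":0},
    {"tx":0,"ty":-0.029,"tz":0,"turn":0},
    {"tx":0,"ty":-0.033,"tz":0,"turn":0},
    {"tx":0,"ty":-0.037,"tz":0,"turn":0},
    {"tx":0,"ty":-0.041,"tz":0,"turn":0},
    {"tx":0,"ty":-0.045,"tz":0,"turn":0},
    {"tx":0,"ty":-0.049,"tz":0,"turn":0},
    {"tx":0,"ty":-0.053,"tz":0,"turn":0},
    {"tx":0,"ty":-0.056,"tz":0,"turn":0},
    {"tx":0,"ty":-0.059,"tz":0,"turn":0},
    {"tx":0,"ty":-0.062,"tz":0,"turn":0},
    {"tx":0,"ty":-0.064,"tz":0,"turn":0},
    {"tx":0,"ty":-0.064,"tz":0,"turn":0},
  ],
)

```text
time_s: 7.62
eef_pos: [0.4324, -0.1899, -0.0202]
eef_rot: [0.002, 1.0, -0.01, 0.001]
wrist_force: [-1.7, -3.7, 5.6]
opening: 0.648
```

```bash
python3 bar.py side7
```

```text
7.67 [ 0.4324 -0.1899 -0.0203] [-2.2 -3.3  6.5] 0.6546818270399846
bar n 478 slope -0.456 z@70 0.0194
block top: n 219 jx 2..98% [-0.0972 -0.0608  0.0008]
flap n 55 z@jy [(-24, np.float64(0.0623)), (-10, np.float64(0.0599)), (4, np.float64(nan)), (18, np.float64(nan))]
  return _methods._mean(a, axis=axis, dtype=dtype,
  ret = ret.dtype.type(ret / rcount)
```

View pics/side7c.png

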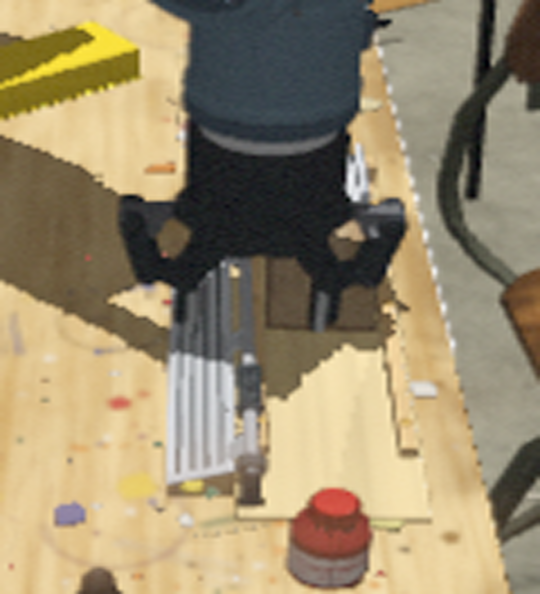

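>>> move_arm(
  increments=[
    {"tx":0,"ty":-0.002,"tz":0,"turn":0},
    {"tx":0,"ty":-0.005,"tz":0,"turn":0},
    {"tx":0,"ty":-0.008,"tz":0,"turn":0},
    {"tx":0,"ty":-0.011,"tz":0,"turn":0},
    {"tx":0,"ty":-0.014,"tz":0,"turn":0},
    {"tx":0,"ty":-0.017,"tz":0,"turn":0},
    {"tx":0,"ty":-0.02,"tz":0,"turn":0},
    {"tx":0,"ty":-0.023,"tz":0,"turn":0},
    {"tx":0,"ty":-0.026,"tz":0,"turn":0},
    {"tx":0,"ty":-0.028,"tz":0,"turn":0},
    {"tx":0,"ty":-0.03,"tz":0,"turn":0},
    {"tx":0,"ty":-0.031,"tz":0,"turn":0},
    {"tx":0,"ty":-0.032,"tz":0,"turn":0},
    {"tx":0,"ty":-0.032,"tz":0,"turn":0},
  ],
)

```text
time_s: 8.83
eef_pos: [0.4331, -0.158, -0.0203]
eef_rot: [0.002, 1.0, -0.01, 0.001]
wrist_force: [-2.3, -3.7, 5.9]
opening: 0.649
```

```bash
python3 bar.py side8 2>/dev/null
python3 - <<'E'
import numpy as np
P=np.load("side8.npz")["P"]
O=np.array([.471,-.1056]);ex=np.array([.021,.9998]);ey=np.array([-.9998,.021])
jx=(P[...,:2]-O)@ex;jy=(P[...,:2]-O)@ey;z=P[...,2]
m=(z>.012)&(z<.032)&(abs(jy)<.028)&(jx>-.1)&(jx<.0)
for a in(-24,-16,-8,0,8,16,24):
    k=m&(abs(jy-a/1000)<.003); print(a,k.sum(),np.round(np.percentile(jx[k],[20,50,80])*1000,1) if k.sum() else '')
E
```

```text
8.88 [ 0.4331 -0.158  -0.0203] [-2.3 -4.6  6.5] 0.6496960156188352
bar n 563 slope -0.465 z@70 0.0192
block top: n 172 jx 2..98% [-0.0649 -0.0366  0.0024]
flap n 65 z@jy [(-24, np.float64(0.0607)), (-10, np.float64(0.0418)), (4, np.float64(nan)), (18, np.float64(nan))]
-24 14 [-42.9 -42.1 -41.3]
-16 12 [-43.2 -42.3 -41.2]
-8 8 [-44.1 -42.8 -42. ]
0 4 [-59.7 -59.4 -58.6]
8 13 [-63.9 -42.4 -41.1]
16 20 [-42.5 -41.9 -41.6]
24 14 [-41.8 -41.4 -40.4]
```

View pics/side8c.png

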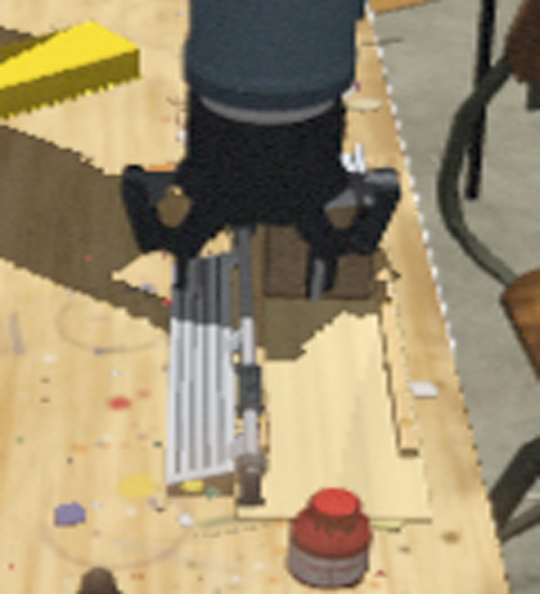

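Rear face is at jig -42, so about 5 mm are left. I'll creep until the force rises.

>>> move_arm(
  increments=[
    {"tx":0,"ty":-0.001,"tz":0,"turn":0},
    {"tx":0,"ty":-0.002,"tz":0,"turn":0},
    {"tx":0,"ty":-0.003,"tz":0,"turn":0},
    {"tx":0,"ty":-0.004,"tz":0,"turn":0},
    {"tx":0,"ty":-0.004,"tz":0,"turn":0},
  ],
)

```text
time_s: 9.3
eef_pos: [0.4332, -0.1541, -0.0203]
eef_rot: [0.002, 1.0, -0.01, 0.001]
wrist_force: [-2.1, -4.0, 5.4]
opening: 0.647
```

>>> move_arm(
  increments=[
    {"tx":0,"ty":-0.001,"tz":0,"turn":0},
    {"tx":0,"ty":-0.002,"tz":0,"turn":0},
    {"tx":0,"ty":-0.002,"tz":0,"turn":0},
  ],
)

```text
time_s: 9.55
eef_pos: [0.4332, -0.1521, -0.0203]
eef_rot: [0.002, 1.0, -0.01, 0.001]
wrist_force: [-2.3, -5.0, 5.6]
opening: 0.65
```

>>> move_arm(
  increments=[
    {"tx":0,"ty":-0.001,"tz":0,"turn":0},
    {"tx":0,"ty":-0.002,"tz":0,"turn":0},
    {"tx":0,"ty":-0.002,"tz":0,"turn":0},
  ],
)

```text
time_s: 9.8
eef_pos: [0.4333, -0.15, -0.0203]
eef_rot: [0.002, 1.0, -0.01, 0.001]
wrist_force: [-2.5, -4.2, 6.5]
opening: 0.654
```

>>> move_arm(
  increments=[
    {"tx":0,"ty":-0.001,"tz":0,"turn":0},
    {"tx":0,"ty":-0.002,"tz":0,"turn":0},
    {"tx":0,"ty":-0.002,"tz":0,"turn":0},
  ],
)

```text
time_s: 10.05
eef_pos: [0.434, -0.1498, -0.02]
eef_rot: [0.003, 1.0, -0.01, 0.001]
wrist_force: [-2.9, -10.8, 2.7]
opening: 0.652
```

```bash
cat > rear.py <<'E'
import numpy as np,sys
P=np.load(f"{sys.argv[1]}.npz")["P"]
O=np.array([.471,-.1056]);ex=np.array([.021,.9998]);ey=np.array([-.9998,.021])
jx=(P[...,:2]-O)@ex;jy=(P[...,:2]-O)@ey;z=P[...,2]
m=(z>.012)&(z<.032)&(abs(jy)<.028)&(jx>-.1)&(jx<.0)
for a in(-24,-16,16,24):
    k=m&(abs(jy-a/1000)<.003); print(a,k.sum(),np.round(np.percentile(jx[k],[20,50,80])*1000,1) if k.sum() else '')
E
python3 bar.py side9 2>/dev/null;python3 rear.py side9
```

```text
10.1 [ 0.434  -0.1498 -0.02  ] [ -2.6 -11.3   4.1] 0.6489022179992537
bar n 577 slope -0.46 z@70 0.0192
block top: n 169 jx 2..98% [-0.0568 -0.0293  0.0034]
flap n 71 z@jy [(-24, np.float64(0.0615)), (-10, np.float64(0.0568)), (4, np.float64(nan)), (18, np.float64(0.0384))]
-24 16 [-34.3 -33.7 -33.4]
-16 14 [-35.7 -34.6 -34. ]
16 17 [-34.8 -33.4 -32.6]
24 18 [-33.5 -32.5 -20.7]
```

Stalled at y -0.1498 with 11 N: the block is on the stop. Back off the pusher slightly with the bar still held, then lift.

>>> move_arm(
  increments=[
    {"tx":0,"ty":0.002,"tz":0,"turn":0},
    {"tx":0,"ty":0.004,"tz":0,"turn":0},
    {"tx":0,"ty":0.006,"tz":0,"turn":0},
    {"tx":0,"ty":0.006,"tz":0,"turn":0},
  ],
)

```text
time_s: 10.43
eef_pos: [0.4324, -0.1521, -0.0209]
eef_rot: [-0.0, 1.0, -0.011, -0.0]
wrist_force: [-0.7, 2.5, 7.3]
opening: 0.654
```

```bash
python3 bar.py side10 2>/dev/null;python3 rear.py side10
```

```text
10.48 [ 0.4324 -0.1521 -0.0209] [-1.5  2.5  6.2] 0.6504507637051007
bar n 572 slope -0.459 z@70 0.019
block top: n 145 jx 2..98% [-0.0585 -0.0307  0.0026]
flap n 63 z@jy [(-24, np.float64(0.068)), (-10, np.float64(0.0548)), (4, np.float64(nan)), (18, np.float64(nan))]
-24 13 [-36.1 -34.7 -33.5]
-16 15 [-36.1 -35.2 -34.3]
16 16 [-34.4 -33.7 -32.9]
24 12 [-34.5 -33.7 -33. ]
```

>>> move_arm(
  increments=[
    {"tx":0,"ty":0,"tz":-0.003,"turn":0},
    {"tx":0,"ty":0,"tz":-0.006,"turn":0},
    {"tx":0,"ty":0,"tz":-0.01,"turn":0},
    {"tx":0,"ty":0,"tz":-0.014,"turn":0},
    {"tx":0,"ty":0,"tz":-0.018,"turn":0},
    {"tx":0,"ty":0,"tz":-0.025,"turn":0},
    {"tx":0,"ty":0,"tz":-0.035,"turn":0},
    {"tx":0,"ty":0,"tz":-0.05,"turn":0},
    {"tx":0,"ty":0,"tz":-0.07,"turn":0},
    {"tx":0,"ty":0,"tz":-0.095,"turn":0},
    {"tx":0,"ty":0,"tz":-0.12,"turn":0},
    {"tx":0,"ty":0,"tz":-0.15,"turn":0},
    {"tx":0,"ty":0,"tz":-0.18,"turn":0},
    {"tx":0,"ty":0,"tz":-0.21,"turn":0},
    {"tx":0,"ty":0,"tz":-0.22,"turn":0},
    {"tx":0,"ty":0,"tz":-0.22,"turn":0},
  ],
)

```text
time_s: 11.82
eef_pos: [0.4343, -0.1535, 0.2028]
eef_rot: [0.002, 1.0, -0.01, 0.003]
wrist_force: [0.4, -0.0, -0.2]
opening: 0.651
```

```bash
python3 bar.py side11 2>/dev/null;python3 rear.py side11
```

```text
11.87 [ 0.4331 -0.1527  0.2002] [-0.   0.8 -0.6] 0.6501660317665172
bar n 747 slope -0.156 z@70 0.0289
block top: n 316 jx 2..98% [-0.036  -0.0168  0.0046]
flap n 348 z@jy [(-24, np.float64(0.0443)), (-10, np.float64(0.0433)), (4, np.float64(0.0433)), (18, np.float64(0.043))]
-24 13 [-35.6 -34.9 -33.4]
-16 17 [-34.9 -34.6 -33.4]
16 15 [-34.5 -34.  -33.3]
24 14 [-34.2 -33.3 -32.1]
```

View pics/side11c.png

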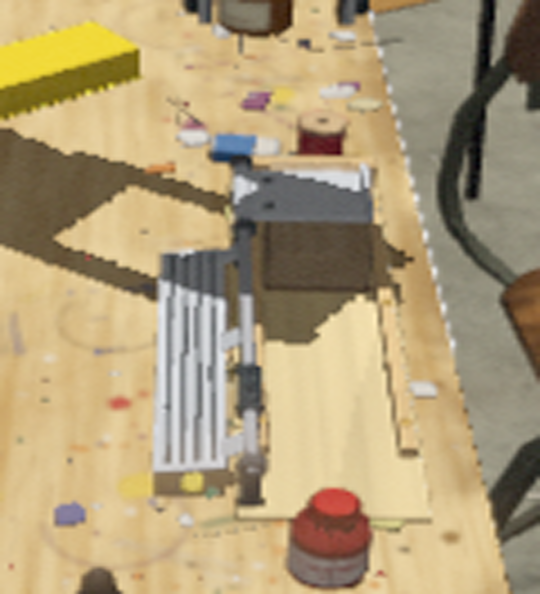

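The flap lies flat on the block (slope 0.156, flap z ≈ 43) and the rear face sticks out. The ink bottle, eraser and spool haven't moved, and the gripper is clear. Handing in.

```bash
python3 -c "
from bench import workorder
print(workorder.hand_in())"
```

```text
the job is handed in; nothing more can be done
None
```

The block is clamped in the jig and the job is handed in at about 12 s. One fingertip held the bar down at about 0.41–0.46 rad while the other pushed the block under the flap. I backed the pusher off slightly and then lifted straight up so the flap sprang shut.

**Last checks**
- **At the stop:** the arm stalled against the end stop with about 11 N.
- **Flap:** the bar slope is about 0.156, against 0.15 for the flap lying flat on the block. The flap plate is level at z ≈ 43–44 mm.
- **Block position:** after release its rear face had not moved. It measures jig x ≈ -34, where -37 was expected. I put that down to 2–3 mm of error in my jig frame.
- **Other things:** the ink bottle, eraser and spool look unmoved in the last picture. I did not check the jar and tube closely. The wrist force was about zero at the end, so the robot was touching nothing.

**Disagreement:** the fingertips were about 44–45 mm above the reported TCP height, in the camera and at bar contact. At most 13 mm of that comes from the fingers being partly open. I used the camera and contact heights, so the reported TCP z was slightly negative during the push.

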